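# Slide the timer home between mortar and pot

## Robot

A 6-joint arm with a two-finger parallel gripper is mounted at the origin on a cart in front of the work surface, level with it; the furniture and walls round the work are solid. World frame = base frame: x ahead of the robot, y to its left, z up, the work surface at z = 0. Lengths are in m, angles in rad, forces in N, time in s.
With the tool pointing down it reaches from about 0.325 to 0.925 m from the base axis. Payload 3.1 kg.
Tool frame: the origin (TCP) lies midway between the tips of the shut fingers; the grasp point (between the pads) lies 19 mm behind it; z points along the fingers, y is the line along which they close (so a half turn about z gives the same grasp; the last joint's range is limited). The gripper opens to 85 mm and grips with 20 to 120 N. Pads are 22 mm wide; open, the fingers measure 114 mm over their backs; the gripper's body (76 mm by 85 mm) begins 54 mm behind the grasp point. The pads swing forward as they close: fully open they stand 13 mm farther back than shut.
Start: joints at [-1.285, 0.217, 1.613, -0, 1.311, -0.112], TCP at [0.242, -0.576, 0.231] pointing down, gripper open.
Joint ranges: [-2.75, 2.75], [-0.78, 2.1], [0.31, 2.55], [-1.13, 4.27], [0.13, 2.63], [-2.58, 2.58]. Speed limits (rad/s): [2.79, 2.79, 3.14, 3.14, 3.14, 3.14].

## Interface

Orientations are given as a rotation vector (axis times angle).
In Python, from bench import bot, telemetry, viewer, job gives the robot as it stands. Calls block until the motion is done:
- bot.movep(position, orientation): joint-space move of the TCP to a pose.
- bot.line_to(position, rotation=None, feed=0.15, force_limit=None): straight line of the TCP; rotation=None keeps the orientation; feed is the mean speed in m/s. With force_limit (N) it stops when the force on the tool has changed by that much, and returns True; else False.
- bot.move_j(angles): joint-space move.
- bot.gripper_to(opening, strength=None): finger opening in m; strength is the grip in N (None keeps the last); returns when the fingers have stopped.
- bot.sleep(seconds).
- bot.solve_ik(position, orientation): joint angles nearest the present ones, or None.
- telemetry.read_state(): the state.
- viewer.grab_frame(name): name is "scene" or "top" or "wrist"; returns the picture (384x512x3 uint8, blue, green, red); there is no depth.
- viewer.camera_params(name): a dict with "K" (3x3 intrinsics, pixels), "camera_from_world" (4x4, takes a point from world to camera coordinates). Camera axes: x right, y up, looking along -z (the intrinsics and any distortion apply to the point x, -y, -z); pixel columns grow to the right and rows downward; lengths in m; the calibration is good to about 2 mm. A picture is of the moment at which its call begins: read the wrist's pose just before it. camera_params takes no time and is no camera call; for the wrist camera it gives the pose at the moment of the call.
A pose or a line that the arm cannot do raises bot.Unreachable and nothing moves.
- job.finish_job(): hands the job in; it is judged then, once.
Trained networks look in the newest picture that a camera, given by its name, has taken for a name from the list of things; names that differ only in an ending like _2 or _b are one class to them, and where a whole thing is asked for, a point or a joint stands for the part that bears it (a point fixed in the world has none). Each returns a list of dicts, best first, with "p" (0 to 1); they miss things now and then, are a little off and sometimes report something else, mostly with a low value. They report only what shows in the picture. A call takes as long as a camera call. They do not tell look-alikes from the thing itself.
- viewer.masks_of(query, camera): "region" (384x512 bool, what is visible of it) and "centre" ([column, row] in pixels, amid what is visible of it).
- viewer.tip_of(query, camera): "centre" ([column, row] in pixels: a listed point, or the origin of a listed thing).
The state is a dict: "clock": time; "joint_positions": joint angles; "joint_vel": joint speeds; "joint_efforts": joint torques, N m; "eef_pos": TCP position; "ee_rot": TCP orientation; "wrist_force": force on the tool from outside, world axes, zero at the start; "ft_torque": the same for the moment, N m; "width": finger opening in m; "grip_force": force on a finger pad.
Only numpy, scipy, OpenCV 4.12 (cv2) and the standard library are available. Lean on these libraries where they do the work, as an engineer would, in place of code of your own. Each camera call takes 0.05 s, during which the arm holds its last target. There are 200 camera calls.

## Task

Put away the kitchen timer that stands in front of the gap between the marble mortar and the blue pot: push it across the worktop with the fingertips, through that narrow gap and on until it stands against the back board of the dark wooden bay behind them. Do not lift or tip it at any time, and leave the cookie cutters and the cinnamon sticks where they are.

Things in the scene. Friction and masses are not known exactly. Their poses are not given: they have to be found in the camera images.
- timer: round wind-up kitchen timer, loose, about 0.12 kg, standing on the worktop: green and cream drum 65 mm in diameter up to 21 mm high, cream dial 64 mm in diameter above it to 32 mm, knob 30 mm wide on top to 50 mm; dial and knob do not turn. Origin: centre of its underside, z up; its yaw does not matter. (A second timer at the table's far left end has no part in this.)
- mortar: white marble mortar, fixed: round, 100 mm outer diameter, 38 mm high, with a short pestle reaching 48 mm high. Origin: centre of its underside. It stands on either side of the gap (varies), the pot on the other; the free gap between them, on the line joining their centres, is 73 to 77 mm.
- pot: small blue lidded casserole, fixed: round, 100 mm outer diameter, 40 mm high, brass knob to 51 mm. Two small loop ears, 19 to 27 mm high, stick out to 61 mm from its centre along its own +x and -x (roughly along the passage, not into the gap). Origin: centre of its underside.
- bay: three-sided bay of dark wood, fixed, no floor. Origin: on the worktop, middle of the back board's inner face. Mouth faces its -x; the gap's middle lies about 140 mm out along -x, within 2 mm of its x axis. Back board 14 mm thick, 34 mm high; side walls 26 mm high, 110 mm apart inside, reaching 56 mm out. Timer home: its centre at x = -32.5 mm here, between the side walls.
- round: bystander, loose: round tin cookie cutter, 56 mm diameter, 26 mm high. Origin: centre of its underside.
- star: bystander, loose: star-shaped tin cookie cutter, about 55 mm across, 22 mm high. Origin: centre of its underside.
- sticks: bystander, loose: bundle of cinnamon sticks tied with twine, 39 x 101 x 25 mm, long along its y. Origin: centre of its underside.
Not all that is in view belongs to the job. What is shaped like the timer but red or turquoise is not meant.

How it is judged:
By the outcome, as a careful person would: the job done as asked, in the order asked, and still so for the second after the job is handed in, with the robot touching nothing.
It also fails if it takes over 48 s, if anything falls off the work surface, if the arm or the gripper's body presses on something with over 40 N, if the wrist force passes 120 N, or if a joint passes its speed limit or range.

## Working session

There is one attempt and no reset: what is moved stays moved. The work goes in short steps, each a Python script; the robot and the scene stay as the last script left them, time stands still between calls to the robot, and variables do not carry over. Pictures are saved under pics/ and viewed, at most 10 in all, crops included, and the job is handed in when it is done.

```bash
mkdir -p pics; cat > h.py <<'E'
import numpy as np, cv2
from bench import bot, telemetry, viewer, job
def ray(cam,px,z,P=None):
    P=P or viewer.camera_params(cam); K=np.array(P["K"]);T=np.array(P["camera_from_world"])
    d=P.get("distortion"); 
    u=cv2.undistortPoints(np.array([[px]],float),K,np.array(d,float) if d is not None else None)[0,0]
    dc=np.array([u[0],-u[1],-1]); R=T[:3,:3]; c=-R.T@T[:3,3]; w=R.T@dc
    return c+w*(z-c[2])/w[2]
E
python3 - <<'E'
from h import *
P=viewer.camera_params("top"); print(P); print(viewer.camera_params("scene"))
a=viewer.grab_frame("top"); b=viewer.grab_frame("scene")
cv2.imwrite("pics/top.png",cv2.resize(a,(800,600),interpolation=cv2.INTER_CUBIC));cv2.imwrite("pics/scene.png",cv2.resize(b,(800,600)))
for cam in("top","scene"):
  for q in("timer","mortar","pot","bay","round","star","sticks"):
    for r in viewer.tip_of(q,cam): print(cam,q,round(r["p"],2),np.round(r["centre"],1),ray(cam,r["centre"],0).round(4))
print(telemetry.read_state()["clock"])
E
```

```text
{'K': array([[374.93640089,   0.        , 266.3111868 ],
       [  0.        , 374.93640089, 195.75759672],
       [  0.        ,   0.        ,   1.        ]]), 'camera_from_world': array([[ 0.00596403, -0.99997914,  0.00247893,  0.24287713],
       [ 0.99779863,  0.00611473,  0.0660341 , -0.51410181],
       [-0.06604788,  0.00207964,  0.99781429, -1.1246656 ],
       [ 0.        ,  0.        ,  0.        ,  1.        ]])}
{'K': array([[368.75799681,   0.        , 257.84504333],
       [  0.        , 368.75799681, 190.10880653],
       [  0.        ,   0.        ,   1.        ]]), 'camera_from_world': array([[-0.53198337, -0.84652021, -0.01993039,  0.47911434],
       [ 0.38520872, -0.26290549,  0.88458744, -0.15942685],
       [-0.75406096,  0.46290845,  0.46594832, -0.68132175],
       [ 0.        ,  0.        ,  0.        ,  1.        ]])}
top timer 0.94 [212.3 193.9] [0.5185 0.4128 0.    ]
top timer 0.85 [247.7 206.7] [0.4796 0.3031 0.    ]
top timer 0.7 [214.9 162.2] [0.6172 0.4063 0.    ]
top timer 0.65 [247.8 141.4] [0.6832 0.3047 0.    ]
top mortar 0.85 [308.4 157.1] [0.635  0.1157 0.    ]
top pot 0.91 [297.9 212.6] [0.4623 0.1483 0.    ]
top bay 0.75 [345.9 193.5] [ 5.222e-01 -1.000e-04  0.000e+00]
top round 0.44 [244.4 142. ] [0.6813 0.3153 0.    ]
top star 0.58 [236.2 263.7] [0.3054 0.3366 0.    ]
top sticks 0.67 [203.3 260.4] [0.3148 0.4371 0.    ]
scene timer 0.81 [243.1 210. ] [0.4911 0.3004 0.    ]
scene timer 0.81 [186.2 198.7] [0.6252 0.3956 0.    ]
scene timer 0.66 [198.1 216.1] [0.5273 0.4052 0.    ]
scene mortar 0.74 [271.7 167.8] [0.6605 0.1006 0.    ]
scene pot 0.81 [296.6 197.4] [0.4682 0.1521 0.    ]
scene bay 0.87 [328.9 177.8] [0.5089 0.0042 0.    ]
scene round 0.77 [205.6 185.8] [0.6646 0.3214 0.    ]
scene star 0.87 [275.7 256.5] [0.2951 0.3378 0.    ]
scene sticks 0.91 [224.7 265.7] [0.3267 0.4377 0.    ]
0.8
```

View pics/top.png

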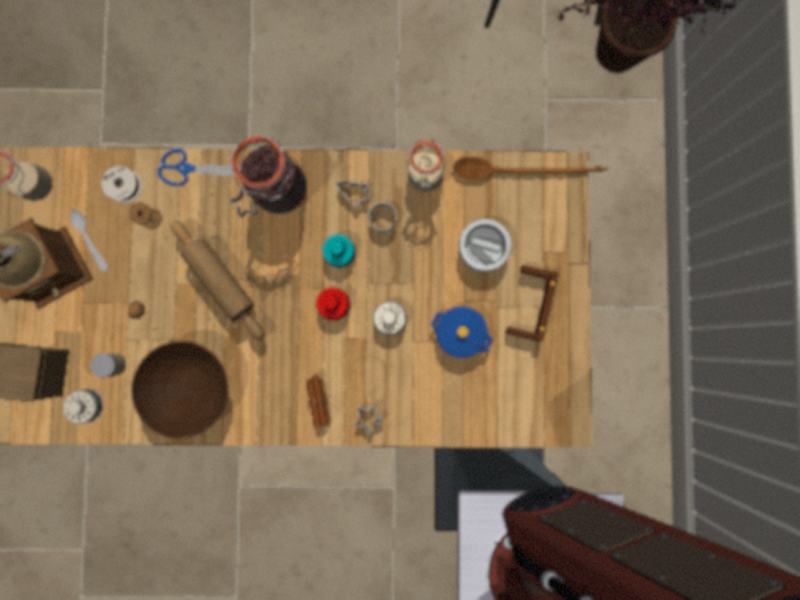

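View pics/scene.png

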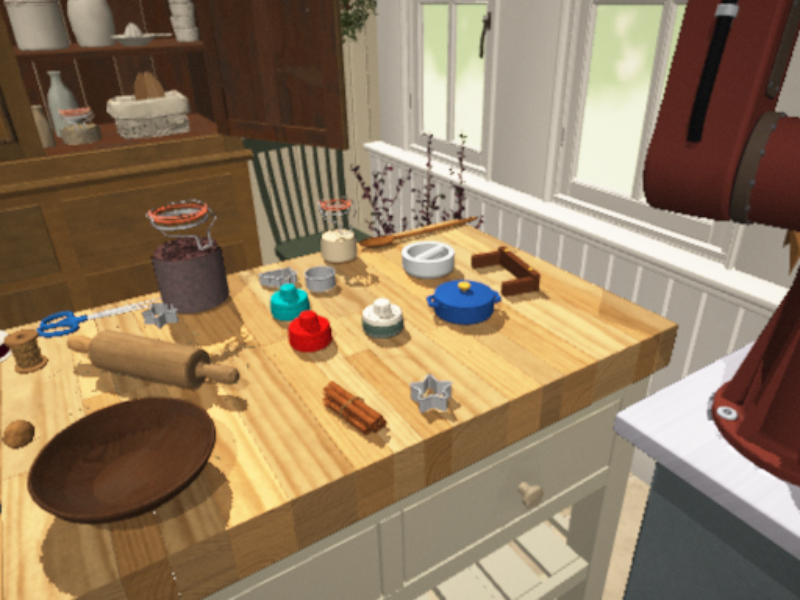

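Candidates in the top view (800×600): cream/green timer at (390,319), red one at (333,303), turquoise one at (338,250), and the far-left timer at (81,406). I choose (390,319), in front of the mortar (485,245) and pot (461,332) gap. The bay is at (540,305), opening to the left. Next is a close check with the wrist camera.

```bash
cat >> h.py <<'E'
from scipy.spatial.transform import Rotation as R
def rot(d):  # tool x along d (xy), z down
    d=np.array(d[:2])/np.linalg.norm(d[:2]); x=np.r_[d,0]; z=np.array([0,0,-1.]); y=np.cross(z,x)
    return R.from_matrix(np.c_[x,y,z]).as_rotvec()
def look(name,qs,z={}):
    P=viewer.camera_params("wrist"); a=viewer.grab_frame("wrist"); cv2.imwrite(f"pics/{name}.png",cv2.resize(a,(800,600)))
    for q in qs:
        for r in viewer.tip_of(q,"wrist"): print(q,round(r["p"],2),np.round(r["centre"]),ray("wrist",r["centre"],0,P).round(4)[:2])
        for r in viewer.masks_of(q,"wrist"):
            m=r["region"].astype(np.uint8); c,_=cv2.findContours(m,0,2)
            if c:
                c=max(c,key=cv2.contourArea); (u,v),rad=cv2.minEnclosingCircle(c)
                print("  mask",q,round(r["p"],2),np.round([u,v,rad],1),ray("wrist",(u,v),z.get(q,0),P).round(4)[:2])
    return a,P
E
python3 - <<'E'
from h import *
for d in([0,-1],[0,1],[1,0],[-1,0]):
    print(d, bot.solve_ik([0.52,0.16,0.42],rot(d)))
bot.movep([0.50,0.16,0.42],rot([1,0]))
print(viewer.camera_params("wrist")["camera_from_world"].round(3))
look("w1",["timer","mortar","pot","bay"],dict(timer=.02,mortar=.038,pot=.03))
print(telemetry.read_state()["clock"])
E
```

```text
[0, -1] None
[0, 1] [ 1.69478721e-01 -4.62718552e-02  1.55004898e+00 -4.44089210e-16
  1.63781553e+00  1.69478721e-01]
[1, 0] [ 1.69478721e-01 -4.62718552e-02  1.55004898e+00 -4.44089210e-16
  1.63781553e+00  1.74027505e+00]
[-1, 0] [ 1.69478721e-01 -4.62718552e-02  1.55004898e+00 -4.44089210e-16
  1.63781553e+00 -1.40131761e+00]
[[-0.002 -1.     0.     0.159]
 [ 0.96  -0.002 -0.279 -0.392]
 [ 0.279 -0.     0.96  -0.698]
 [ 0.     0.     0.     1.   ]]
timer 0.92 [112. 136.] [0.5148 0.4127]
timer 0.7 [111.  74.] [0.619  0.4017]
timer 0.61 [182. 150.] [0.4875 0.2897]
  mask timer 0.85 [110.6 135.   22. ] [0.5177 0.4065]
  mask timer 0.85 [108.5  71.5  23.5] [0.6205 0.3964]
  mask timer 0.71 [176.1 150.3  19.9] [0.4909 0.2948]
mortar 0.83 [281.  65.] [0.632  0.1118]
pot 0.97 [251. 165.] [0.461  0.1629]
  mask pot 0.71 [254.1 166.3  34.6] [0.4641 0.1578]
bay 0.62 [340. 134.] [0.5159 0.0028]
  mask bay 0.75 [335.  132.   46.1] [0.5203 0.0126]
4.075
```

View pics/w1.png

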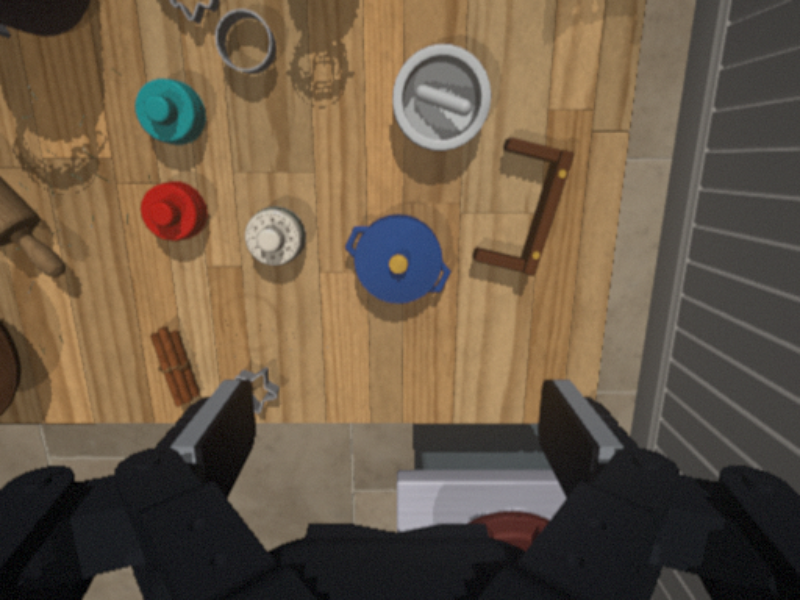

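The wrist view shows the cream/green timer at (274,236), red at (172,210), turquoise at (170,110), the mortar at (442,97), the pot at (399,258) and the bay opening left, with its back board near (545,210). I'll fit the outlines and check them on a close crop.

```bash
cat > fit.py <<'E'
from h import *
from scipy.optimize import least_squares
def project(P,X):
    K=np.array(P["K"]);T=np.array(P["camera_from_world"]); c=X@T[:3,:3].T+T[:3,3]
    return np.c_[K[0,0]*c[:,0]/-c[:,2]+K[0,2],K[1,1]*-c[:,1]/-c[:,2]+K[1,2]]
def circ(c,r,z,n=120):
    t=np.linspace(0,2*np.pi,n); return np.c_[c[0]+r*np.cos(t),c[1]+r*np.sin(t),0*t+z]
def fit(a,P,c0,r,z,span=.02):
    """centre maximising mean radial gradient along projected circle"""
    g=cv2.GaussianBlur(a,(0,0),1).astype(np.float32)
    def s(c):
        o=project(P,circ(c,r+.002,z)).astype(np.float32);i=project(P,circ(c,r-.002,z)).astype(np.float32)
        f=lambda p:cv2.remap(g,p[:,None,0],p[:,None,1],1)[:,0]
        return np.minimum(np.linalg.norm(f(o)-f(i),axis=-1),60).mean()
    best=tuple(c0)
    for st,n in((.003,int(span/.003)),(.001,3),(.0003,3)):
        best=max(((best[0]+i*st,best[1]+j*st) for i in range(-n,n+1) for j in range(-n,n+1)),key=s)
    return np.array(best),s(best)
def draw(a,P,fits,roi,name):
    k=roi[4]; b=cv2.resize(a[roi[1]:roi[3],roi[0]:roi[2]],None,fx=k,fy=k,interpolation=cv2.INTER_CUBIC)
    for c,r,z in fits:
        p=(project(P,circ(c,r,z))-[roi[0],roi[1]]+.5)*k-.5
        cv2.polylines(b,[p.astype(int)],True,(0,255,0),1)
    cv2.imwrite(f"pics/{name}.png",b); print(b.shape)
E
python3 - <<'E'
from fit import *
P=viewer.camera_params("wrist"); a=viewer.grab_frame("wrist"); np.save("w.npy",a)
ray_=lambda u,v,z: ray("wrist",(u*.64,v*.64),z,P)
F=[]
for n,u,v,r,z in(("mortar",442,97,.05,.038),("pot",399,258,.05,.030),("timer",274,236,.032,.032)):
    c0=ray_(u,v,z)[:2]; c,s=fit(a,P,c0,r,z); print(n,c0.round(4),c.round(4),round(float(s),1)); F.append((c,r,z))
for u,v in((560,165),(533,255),(530,262),(505,146),(475,258)): print(ray_(u,v,.034)[:2].round(4))
draw(a,P,F,(150,25,375,185,3.5),"fit1")
E
```

```text
mortar [0.6324 0.113 ] [0.6327 0.1133] 59.2
pot [0.4661 0.1562] [0.4641 0.1572] 47.4
timer [0.4912 0.2939] [0.4905 0.2949] 54.9
[ 0.5663 -0.0134]
[0.4702 0.0076]
[0.4623 0.0103]
[0.5854 0.0458]
[0.4669 0.0717]
(560, 788, 3)
```

View pics/fit1.png

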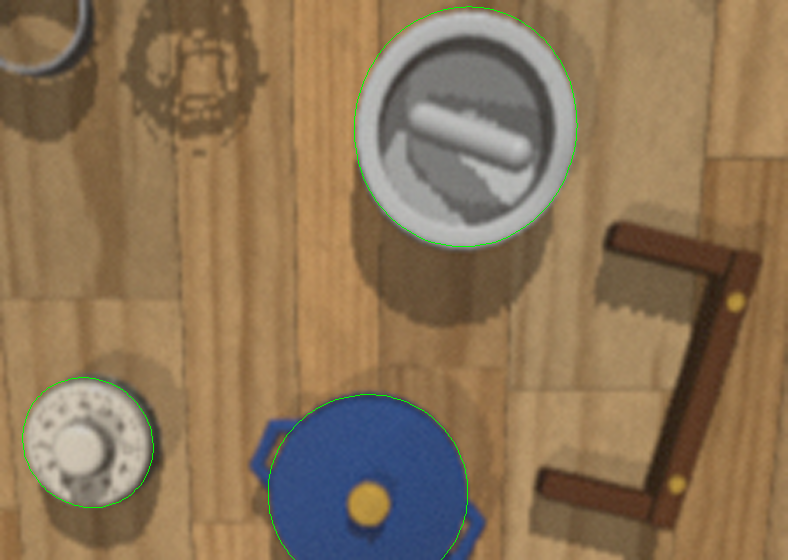

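The fits sit on the outlines: timer (0.4905, 0.2949), pot and mortar with a gap of about 74 mm. Leg 1 pushes the timer onto the passage axis.

```bash
cat > leg1.py <<'E'
from fit import *
P=viewer.camera_params("wrist")
r=lambda u,v,z: ray("wrist",(150+u/3.5,25+v/3.5),z,P)[:2]
b1,b2=r(722,268,.034),r(655,500,.034)   # inner top edge of back board
w1,w2=r(612,245,.026),r(541,474,.026)
print("back",b1,b2,np.linalg.norm(b1-b2),"walls",w1,w2)
M,Pt,T=np.array([.6327,.1133]),np.array([.4641,.1572]),np.array([.4905,.2949])
G=(M+Pt)/2; n=(M-Pt)/np.linalg.norm(M-Pt); d=np.array([n[1],-n[0]]); 
e=(b1-b2)/np.linalg.norm(b1-b2); print("G",G,"d",d,"bay d",[e[1],-e[0]],"bay mid",(b1+b2)/2, "G+.14d",G+.14*d)
A=G-.115*d; d1=(A-T)/np.linalg.norm(A-T); q=rot(-d1); xyz=lambda p,z: [p[0],p[1],z]
bot.gripper_to(.03)
s=T-.075*d1
bot.movep(xyz(s,.12),q); bot.line_to(xyz(s,.005),feed=.12)
st=telemetry.read_state(); print(st["wrist_force"],st["width"])
e=A-.040*d1
bot.line_to(xyz(e,.005),feed=.05)
bot.line_to(xyz(e-.04*d1,.005),feed=.12)
bot.line_to(xyz(e-.04*d1,.15),feed=.2)
print("A",A,telemetry.read_state()["clock"])
bot.movep([0.50,.16,.36],rot([1,0]))
P=viewer.camera_params("wrist"); a=viewer.grab_frame("wrist")
F=[]
for n_,c0,R_,z in(("mortar",M,.05,.038),("pot",Pt,.05,.03),("timer",A,.032,.032)):
    c,s=fit(a,P,c0,R_,z,.024); print(n_,c.round(4),round(float(s),1)); F.append((c,R_,z))
draw(a,P,F,(140,0,400,195,3),"fit2"); print(telemetry.read_state()["clock"])
E
python3 leg1.py
```

```text
back [ 0.57267699 -0.00924492] [0.46199701 0.01388095] 0.11307017240483096 walls [0.58318403 0.04120744] [0.47365378 0.06983198]
G [0.5484  0.13525] d [-0.25197792 -0.96773298] bay d [np.float64(-0.20452667148949413), np.float64(-0.9788609914841987)] bay mid [0.517337   0.00231802] G+.14d [ 5.13123091e-01 -2.32617588e-04]
[ 0.30298424 -1.19054378 -0.33773765] 0.029962147780879845
A [0.57737746 0.24653929] 11.9667
mortar [0.6327 0.1136] 59.7
pot [0.4638 0.1572] 51.1
timer [0.5777 0.2449] 58.7
(585, 780, 3)
14.0917
```

View pics/fit2.png

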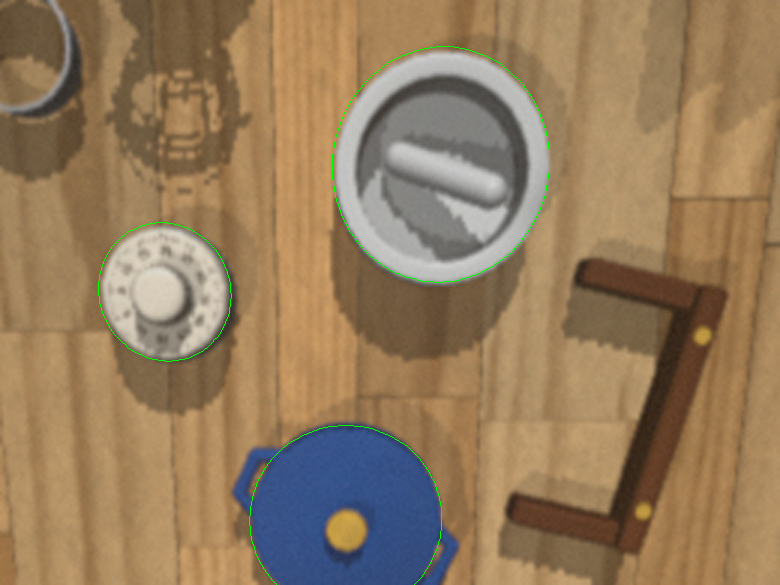

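Leg 1 landed as planned: the timer is on the axis at crop (165,292), the gap is clear, and the cutter at (30,50) is untouched. Leg 2 goes through the gap.

```bash
cat > leg2.py <<'E'
from fit import *
M,Pt,T=np.array([.6327,.1135]),np.array([.4640,.1572]),np.array([.5777,.2449])
G=(M+Pt)/2; d=(G-T)/np.linalg.norm(G-T); print(d); q=rot(-d); xyz=lambda p,z:[p[0],p[1],z]
s=T-.058*d
bot.movep(xyz(s,.12),q); bot.line_to(xyz(s,.005),feed=.12)
print(bot.line_to(xyz(G-.085*d,.005),feed=.06,force_limit=10))
hit=bot.line_to(xyz(G+.052*d,.005),feed=.05,force_limit=10)
print(hit,telemetry.read_state()["eef_pos"],telemetry.read_state()["wrist_force"])
if not hit:
    hit=bot.line_to(xyz(G+.085*d,.005),feed=.015,force_limit=4)
    st=telemetry.read_state(); p=np.array(st["eef_pos"])[:2]; print(hit,(p-G)@d,st["wrist_force"])
    bot.line_to(xyz(p-.03*d,.005),feed=.1); bot.line_to(xyz(p-.03*d,.15),feed=.2)
    bot.movep([0.45,.08,.33],rot([1,0]))
    a=viewer.grab_frame("wrist"); cv2.imwrite("pics/end.png",cv2.resize(a,(800,600)))
print(telemetry.read_state()["clock"])
E
python3 leg2.py
```

```text
[-0.2587875  -0.96593428]
False
False [0.53493951 0.0852046  0.00503897] [-0.55826178  0.05068537 -0.6195233 ]
True 0.06624592519959852 [0.95964046 0.83678933 1.000477  ]
24.4917
```

View pics/end.png

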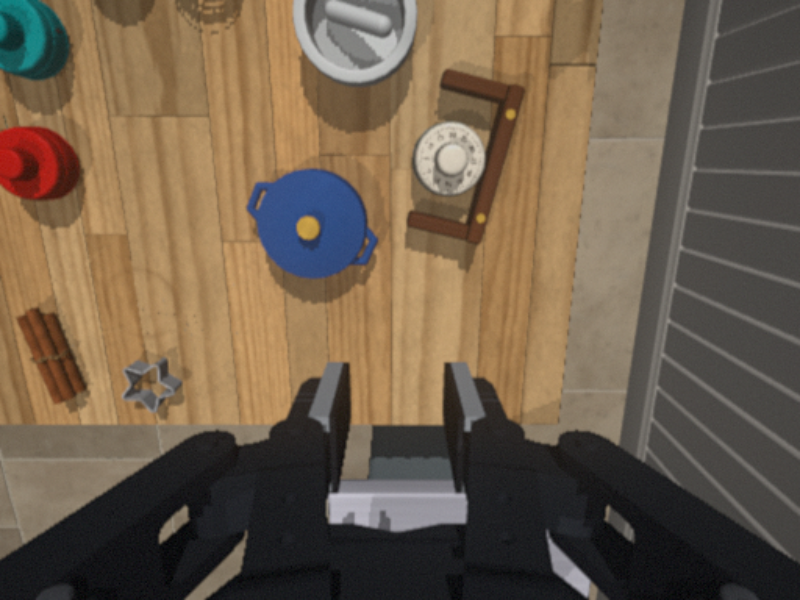

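The timer, at (449,158), is in the bay between the walls and looks close to or touching the board. I'll measure that contact before handing in.

```bash
python3 - <<'E'
from fit import *
bot.movep([0.44,.02,.26],rot([1,0]))
P=viewer.camera_params("wrist"); a=viewer.grab_frame("wrist")
d=np.array([-.255,-.967]); c0=np.array([.5483,.1353])+.1065*d
c,s=fit(a,P,c0,.032,.032,.012); print(c0,c,s)
u,v=project(P,np.array([[*c,.03]]))[0].astype(int); print(u,v)
draw(a,P,[(c,.032,.032)],(u-70,max(v-55,0),u+90,v+65,5),"end2")
print(telemetry.read_state()["clock"]); print(u-70,max(v-55,0))
E
```

```text
[0.5211425 0.0323145] [0.5218425 0.0313145] 52.65892
243 91
(600, 800, 3)
25.0
173 36
```

View pics/end2.png

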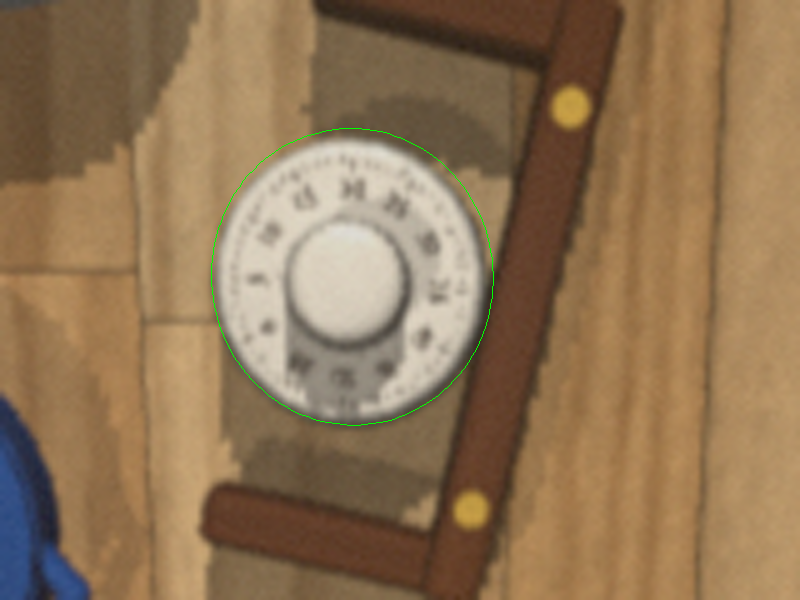

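The close crop shows the dial edge at (490,280) meeting the board's inner edge with no visible floor between them, and the timer upright between the walls.

```bash
python3 -c "
from bench import job; print(job.finish_job())"
```

```text
the job is handed in; nothing more can be done
None
```

The green and cream timer was pushed through the gap without being lifted and now stands upright against the back board of the bay; I kept clear of the cutters and cinnamon sticks, and the job is handed in at about 25 s of the 48 s allowed.

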